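Rebuild the basket strainer and offer up its cover

TASK

The strainer has been cleaned and goes back together: seat the fine basket fully down in the housing and the coarse basket fully down inside the fine one, let go of them, then carry the domed cover over and hold it level just above the tips of the housing's studs, about 10 mm clear, with each of its four corner holes over a stud. Do not let the cover touch the housing, studs or baskets, do not disturb the grease tin or the spanner, and finish while still holding the cover there in the gripper, so that I can grease the seal before it goes down.

Things in the scene. Friction and masses are not known exactly. Their poses are not given: they have to be found in the camera images.
- housing: Grey cast strainer housing fixed left of the vice, turned up to 0.35 rad. Origin: centre of underside. Square flange 102 x 102 mm (sides along its x, y), top face 80 mm up; bore 56 mm, with a 70 mm wide, 4 mm deep recess at the top. Four 8 mm studs at x = +-39, y = +-39 mm, tips 40 mm above the flange top. Foot 124 (x) x 84 mm; brass pipe ports reach 84 mm out to +y and -y, 40 mm up.
- housing_mouth (a point): Centre of the housing's bore at the level of the flange's top face, axes as the housing's. Fully seated, the fine basket's origin is 60 mm below this point and the coarse basket's 28 mm below it, both on the axis; the stud tips are 40 mm above it.
- fine_basket: Larger steel basket, many small holes, open top, 86 mm tall, 0.16 kg. Stands between vice and housing; the two baskets may have swapped places. Origin: centre of underside. Body 51 mm wide, foot tapered to 38 mm; collar 66 mm wide, 56 to 60 mm up, rests in the housing's recess; round neck above, 52 mm wide, 60 to 86 mm up: grip it from above. Inside 45 mm wide.
- coarse_basket: Smaller steel basket, few large holes, open top, 84 mm tall, 0.11 kg. Origin: centre of underside. Body 40 mm wide, foot tapered to 29 mm; collar 53 mm wide, 54 to 58 mm up, rests on the fine basket's rim (origin then 32 mm above the fine basket's); round neck above, 40 mm wide, 58 to 84 mm up: grip it from above.
- cover: Grey cast domed cover, flange down on the bench right of the vice, 0.5 kg. Origin: centre of underside. Square flange 102 x 102 x 10 mm, 13 mm holes at x = +-39, y = +-39 mm (any of the four ways round fits); hollow dome 74 mm wide outside, 66 inside, inside height 62 mm; lug on top, 40 mm long (x), 20 mm thick (y), 66 to 92 mm up: grip across its 20 mm from above.
- grease_tin: Yellow and white round tin, 65 mm across, 24 mm high, on the bench's front edge near the housing. Origin: centre of its underside. A bystander: leave it alone.
- nut_spanner: Steel spanner, 163 mm long, 7 mm high, lying along y on the bench behind the vice. Origin: centre of its underside. A bystander: leave it alone.
Mind the look-alikes: they are no part of the job. Leave any yellow look-alike of the fine_basket alone.

How it is judged (in metres and radians):
On the way:
1. the fine basket is seated in the housing, the coarse basket is seated in the fine one, and both are let go (z of fine_basket in the frame of housing_mouth between -0.064 and -0.0565 m and horizontal distance between fine_basket and housing_mouth below 0.005 m and angle between each of fine_basket, coarse_basket's own z axis and vertical below 0.06 rad and z of coarse_basket in the frame of fine_basket between 0.028 and 0.0355 m and horizontal distance between coarse_basket and fine_basket below 0.005 m and contact force between the fingers and fine_basket below 0.2 N and contact force between the fingers and coarse_basket below 0.2 N), for 0.2 s.
At the end, for the whole second after the job is handed in: Fine basket seated in the housing, coarse one in it (3.5 mm in height, 5 mm off axis, 0.06 rad tilt), both released; the cover held by the fingers, at rest, 2.5 to 25 mm above the stud tips, within 4.5 mm of the axis, level to 0.06 and square to 0.07 rad, touching neither housing nor baskets (all of step 1 and z of cover in the frame of housing_mouth between 0.0425 and 0.065 m and horizontal distance between cover and housing_mouth below 0.0045 m and angle between cover's own z axis and vertical below 0.06 rad and (angle between the x axis of cover and the x axis of housing, either way round below 0.07 rad or angle between the x axis of cover and the y axis of housing, either way round below 0.07 rad) and contact force between the fingers and cover above 1 N and linear speed of cover below 0.02 m/s and contact force between cover and housing below 0.2 N and contact force between cover and fine_basket below 0.2 N and contact force between cover and coarse_basket below 0.2 N); the arm keeps its last pose, push and grip.
It fails at once if the cover touches the housing, its studs or the baskets (contact force between cover and housing above 1 N or contact force between cover and fine_basket above 1 N or contact force between cover and coarse_basket above 1 N).
It fails at once if a bystander (tin or spanner) is moved more than 25 mm (distance of any of grease_tin, nut_spanner from where it was at the start of the episode above 0.025 m).
It also fails if it takes over 67 s, if anything falls off the work surface, if the arm or the gripper's body presses on something with over 40 N, if the wrist force passes 120 N, or if a joint passes its speed limit or range.

ROBOT

A 6-joint arm with a two-finger parallel gripper is mounted at the origin on a cart in front of the work surface, level with it; the furniture and walls round the work are solid. World frame = base frame: x ahead of the robot, y to its left, z up, the work surface at z = 0. Lengths are in mm, angles in rad, forces in N, time in s.
With the tool pointing down it reaches from about 400 to 925 mm from the base axis. Payload 12.5 kg.
Tool frame: the origin (TCP) lies between the finger pads; the fingertips stand 19 mm ahead of it and the grasp point (between the pads) is the TCP (env.nose_length is the distance from the TCP to the fingertips, in mm); z points along the fingers, y is the line along which they close (so a half turn about z gives the same grasp; the last joint's range is limited). The gripper opens to 95 mm and grips with 3 to 60 N. Pads are 20 mm wide; open, the fingers measure 119 mm over their backs; the gripper's body (75 mm by 180 mm) begins 59 mm behind the grasp point.
Start: joints at [-1.236, 0.491, 1.559, -0, 1.092, -0.106], TCP at [266.688, -565.263, 233.661] pointing down, gripper open.
Joint ranges: [-3.1, 3.1], [-0.84, 2.19], [0.05, 2.79], [-1.13, 4.28], [0.06, 2.93], [-2.69, 2.69]. Speed limits (rad/s): [2.22, 2.22, 2.79, 3.14, 3.14, 3.14].

INTERFACE

Orientations are given as [roll, pitch, yaw] about the fixed x, y, z axes, in that order (R = Rz(yaw) Ry(pitch) Rx(roll)).
In Python, from cell import env gives the robot as it stands. The module is installed in compiled form; this text tells all that it offers.
- The arm moves only by the tool drive_tool, never from a script. Its argument "rows" is a list that holds one entry, the list of rows, each a list of 7 numbers: the shift along the tool's x, y, z scaled (see below), then the turn, a rotation vector about the tool's x, y, z scaled (see below), then the opening, from 0 (shut) to 1 (fully open). In form: [[[tx, ty, tz, ax, ay, az, jaw], ...]]. A call has 1 to 5 rows; each row shifts and turns the commanded pose from where the row before left it, along the tool's axes as they then stand; what a row does not reach is not made up. The controller multiplies each number of a shift by 250 mm and each number of a turn by 180 degrees. A row lasts 1/8 s, in which the tool goes at most 62.5 mm and 10.7 degrees, less where a joint would pass 70% of its speed; a pose out of reach is approached as far as the arm can. A call with a number of a shift or a turn outside -1 to 1 is refused whole. A call with a gripper value outside its range is refused whole. The fingers move at their own pace and stop on an object; the grip force is fixed at half the most. Time passes only in rows, so rows that do not move let the fingers close. It gives the time, the measured TCP pose, the force, the opening and the grip force at its end, in the units of the state.
- env.state(): the state, without advancing time (a new reading comes with each control period).
- env.read_camera(name): name is "side" or "top" or "wrist"; returns a dict with "color" (400x640x3 uint8, blue, green, red), "camera_matrix" (3x3 intrinsics, pixels), "k1" (the pictures are not rectified: a ray, as slopes to the right and down, at radius r is drawn at 1 + k1 r^2 times it, then the intrinsics apply), "pose" (4x4, takes a point from camera to world coordinates). Camera axes: x right, y up, looking along -z (the intrinsics and any distortion apply to the point x, -y, -z); pixel columns grow to the right and rows downward; lengths in mm; the calibration is good to about 2 mm. A picture is of the moment at which its call begins. There is no depth.
- env.job_done(): hands the job in; it is judged then, once.
Trained networks look in a picture, given as the dict that the camera call returned (one of the last four; its "shot" number tells which), for a name from the list of things; names that differ only in an ending like _2 or _b are one class to them, and where a whole thing is asked for, a point or a joint stands for the part that bears it (a point fixed in the world has none). Each returns a list of dicts, best first, with "score" (0 to 1); they miss things now and then, are a little off and sometimes report something else, mostly with a low value. They report only what shows in the picture. A call takes as long as a camera call. They do not tell look-alikes from the thing itself.
- env.search_frame(name, picture): "at" ([x, y, z] in mm, in the coordinates of the camera as it stood for that picture, good to about 4 mm: the middle of the surface that is visible of it).
- env.place_of(name, picture): "at" ([x, y, z] in mm, in the coordinates of the camera as it stood for that picture, good to about 4 mm: a listed point, or the origin of a listed thing).
The state is a dict: "t": time; "joints": joint angles; "qvel": joint speeds; "tau": joint torques, N m; "eef_pos": TCP position; "tcp_rot": TCP orientation; "ft_force": force on the tool from outside, world axes, zero at the start; "moment": the same for the moment, N m; "opening": opening from 0.0 (shut) to 1.0 (fully open); "grip_force": force on a finger pad.
Only numpy, scipy, OpenCV 4.12 (cv2) and the standard library are available. Lean on these libraries where they do the work, as an engineer would, in place of code of your own. Each camera call takes 0.05 s, during which the arm holds its last target. There are 200 camera calls.

## Working session

There is one attempt and no reset: what is moved stays moved. The work goes in short steps, Python scripts to look and compute and a tool call to move; the robot and the scene stay as the last step left them, time stands still between calls to the robot, and variables do not carry over. Pictures are saved under pics/ and viewed, at most 10 in all, crops included, and the job is handed in when it is done.

Besides the shell and the picture viewer there is one more tool, called after "Request:" as a command line: name --argument value ..., lists and objects as JSON in quotes. drive_tool: Moves the arm, as the interface text tells. Its arguments: {"type":"object","properties":{"rows":{"type":"array","items":{"type":"array","items":{"type":"array","items":{"type":"number","minimum":-1,"maximum":1}}}}},"required":["rows"]}

```bash
mkdir -p pics; cat > h.py <<'E'
import numpy as np, cv2
from cell import env
def w(pic,p): 
    P=pic["pose"]; return P[:3,:3]@np.array(p)+P[:3,3]
def ray(pic,u,v):
    K=pic["camera_matrix"]; d=np.array([(u-K[0,2])/K[0,0],(v-K[1,2])/K[1,1]]); s=d.copy()
    for _ in range(20): s=d/(1+pic["k1"]*(s@s))
    r=pic["pose"][:3,:3]@np.array([s[0],-s[1],-1.]); return pic["pose"][:3,3],r/np.linalg.norm(r)
def atz(pic,u,v,z):
    o,r=ray(pic,u,v); return o+r*(z-o[2])/r[2]
def px(pic,p):
    P=pic["pose"];c=P[:3,:3].T@(np.array(p,float)-P[:3,3]); s=np.array([c[0],-c[1]])/-c[2]
    s=s*(1+pic["k1"]*(s@s)); K=pic["camera_matrix"]; return np.array([K[0,0]*s[0]+K[0,2],K[1,1]*s[1]+K[1,2]])
def tri(a,ua,b,ub):
    o1,r1=ray(a,*ua);o2,r2=ray(b,*ub)
    t=np.linalg.lstsq(np.c_[r1,-r2],o2-o1,rcond=None)[0]
    p,q=o1+t[0]*r1,o2+t[1]*r2; return (p+q)/2,np.linalg.norm(p-q)
E
python3 - <<'E'
from h import *
s=env.state(); print({k:np.round(v,3) for k,v in s.items()})
ims=[]
for n in ("top","side"):
    p=env.read_camera(n); cv2.imwrite(f"pics/{n}0.png",p["color"]); print(n,p["pose"].round(2).tolist(),p["camera_matrix"].round(1).tolist(),p["k1"])
    for k in ("housing_mouth","housing","fine_basket","coarse_basket","cover","grease_tin","nut_spanner"):
        for d in env.place_of(k,p)[:3]: print(k,round(d["score"],2),w(p,d["at"]).round(0))
    np.save(n+"0.npy",p,allow_pickle=True)
E
```

```text
{'t': np.float64(0.0), 'joints': array([-1.236,  0.492,  1.559,  0.   ,  1.092, -0.106]), 'qvel': array([-0.   ,  0.002,  0.   , -0.001,  0.002, -0.   ]), 'tau': array([ 3.0000e-03, -6.1263e+01, -2.5818e+01,  6.9000e-02,  4.8000e-02,
       -0.0000e+00]), 'eef_pos': array([ 266.599, -565.034,  233.097]), 'tcp_rot': array([-3.141, -0.   ,  0.441]), 'ft_force': array([ 0.087,  0.557, -0.272]), 'moment': array([-0.029,  0.015, -0.028]), 'grip_force': np.float64(0.0), 'opening': np.float64(0.999)}
top [[0.01, 0.98, -0.17, 220.95], [-1.0, 0.01, -0.0, -82.44], [-0.0, 0.17, 0.98, 1547.95], [0.0, 0.0, 0.0, 1.0]] [[474.8, 0.0, 321.3], [0.0, 474.8, 195.4], [0.0, 0.0, 1.0]] -0.13375809212360942
housing_mouth 0.72 [516. 319.  79.]
housing 0.92 [515. 319.  -3.]
fine_basket 0.54 [467. -58.   6.]
fine_basket 0.42 [ 357. -121.   -2.]
coarse_basket 0.62 [333. 310.  -1.]
coarse_basket 0.61 [564. -30.  -3.]
cover 0.66 [ 498. -453.    2.]
grease_tin 0.66 [332. 312.   1.]
nut_spanner 0.46 [ 609. -293.    1.]
nut_spanner 0.22 [466. -57.   3.]
side [[-0.08, -0.74, 0.67, 1232.17], [1.0, -0.06, 0.06, -8.58], [-0.0, 0.67, 0.74, 902.32], [0.0, 0.0, 0.0, 1.0]] [[420.6, 0.0, 321.1], [0.0, 420.6, 196.9], [0.0, 0.0, 1.0]] -0.06046223143242536
housing_mouth 0.93 [515. 319.  80.]
housing_mouth 0.63 [339. 308.   3.]
housing 0.8 [518. 322.  -1.]
fine_basket 0.92 [471. -53.   1.]
fine_basket 0.57 [ 360. -120.   -3.]
coarse_basket 0.62 [559. -26.   0.]
cover 0.64 [ 498. -448.   -2.]
cover 0.43 [331. 305.   5.]
nut_spanner 0.48 [ 606. -291.   -1.]
```

View pics/top0.png

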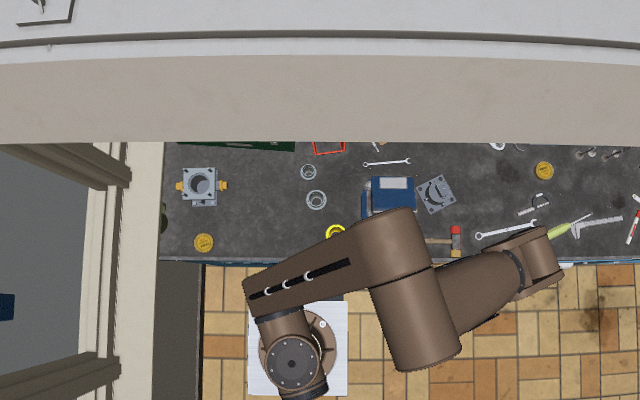

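View pics/side0.png

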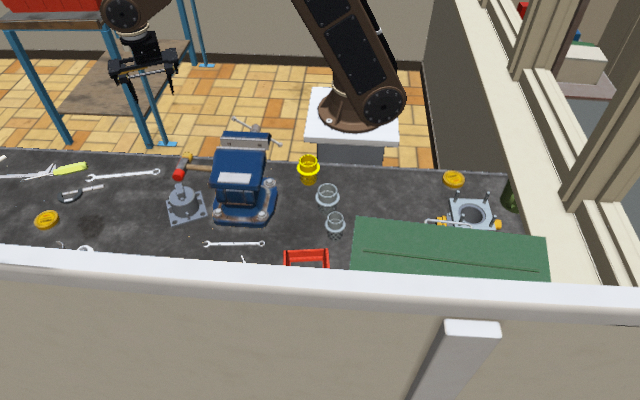

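Request:
drive_tool --rows '[[[0.16,-0.144,-0.08,0,0,0,1],[0.168,-0.152,-0.06,0,0,0,1],[0.168,-0.152,-0.06,0,0,0,1],[0.168,-0.152,-0.06,0,0,0,1],[0.168,-0.152,-0.06,0,0,0,1]]]'

```text
t: 1.42
eef_pos: [375.0, -304.8, 314.3]
tcp_rot: [3.141, -0.0, 0.441]
ft_force: [1.0, -0.4, -0.1]
opening: 0.999
grip_force: 0.0
```

Request:
drive_tool --rows '[[[0.168,-0.152,-0.04,0,0,0,1],[0.168,-0.152,-0.04,0,0,0,1],[0.168,-0.152,-0.04,0,0,0,1],[0.168,-0.152,-0.04,0,0,0,1],[0.1,-0.09,0,0,0,0,1]]]'

```text
t: 2.05
eef_pos: [475.4, -64.1, 354.5]
tcp_rot: [3.14, -0.001, 0.443]
ft_force: [-0.1, -0.0, -0.0]
opening: 1.0
grip_force: 0.0
```

```bash
python3 - <<'E'
from h import *
env.state(); 
for _ in range(3): p=env.read_camera("wrist")
s=env.state(); print(s["t"],s["eef_pos"].round(1),s["tcp_rot"].round(4)); 
from scipy.spatial.transform import Rotation as R
Rt=R.from_euler("xyz",s["tcp_rot"]).as_matrix()
print("cam in tool",(Rt.T@(p["pose"][:3,3]-s["eef_pos"])).round(1),(Rt.T@p["pose"][:3,:3]).round(3).tolist(),p["camera_matrix"][0,0],p["k1"])
cv2.imwrite("pics/w1.png",p["color"]); np.save("w1.npy",p,allow_pickle=True)
q=env.read_camera("side"); np.save("s1.npy",q,allow_pickle=True);cv2.imwrite("pics/s1.png",q["color"])
for pp in (p,q):
  for k in ("fine_basket","coarse_basket","housing","housing_mouth"):
    for d in env.place_of(k,pp)[:3]: print(k,round(d["score"],2),w(pp,d["at"]).round(0))
E
```

```text
2.2 [474.9 -65.2 353.7] [ 3.1414 -0.      0.4435]
cam in tool [  80.4   -0.3 -151.7] [[0.001, 0.959, 0.283], [1.0, -0.001, 0.0], [0.0, 0.283, -0.959]] 297.1524651709426 -0.012538728609449578
fine_basket 0.88 [ 361. -121.    2.]
fine_basket 0.56 [470. -57.   1.]
fine_basket 0.35 [561. -30.  -1.]
coarse_basket 0.84 [560. -30.  -4.]
housing 0.96 [519. 319.   1.]
housing_mouth 0.81 [516. 316.  76.]
housing_mouth 0.66 [ 604. -296.    0.]
fine_basket 0.98 [473. -55.  -2.]
fine_basket 0.89 [ 362. -120.    2.]
coarse_basket 0.78 [561. -26.   2.]
housing 0.81 [519. 320.  -1.]
housing_mouth 0.79 [516. 321.  80.]
```

View pics/w1.png

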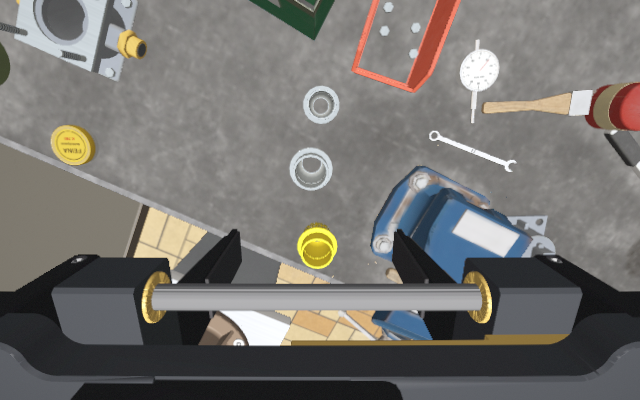

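```bash
cat >> h.py <<'E'
from scipy.optimize import minimize
def prep(p):
    g=cv2.GaussianBlur(cv2.cvtColor(p["color"],cv2.COLOR_BGR2GRAY).astype(np.float32),(0,0),1.0)
    return cv2.Sobel(g,cv2.CV_32F,1,0)/8,cv2.Sobel(g,cv2.CV_32F,0,1)/8
def circ(r,z,n=120):
    a=np.linspace(0,2*np.pi,n,endpoint=False); return np.c_[r*np.cos(a),r*np.sin(a),np.full(n,z)]
def seg(a,b,n=50):
    return np.linspace(a,b,n)
def score(p,g,curves,T):
    """mean |normal gradient| along projected curves; T maps model->world"""
    t=0
    for c in curves:
        uv=np.array([px(p,q) for q in T(c)],np.float32)
        tan=np.gradient(uv,axis=0); n=np.c_[-tan[:,1],tan[:,0]]; n/=np.linalg.norm(n,axis=1)[:,None]+1e-9
        m=slice(1,-1)
        gx=cv2.remap(g[0],uv[:,0],uv[:,1],1)[:,0]; gy=cv2.remap(g[1],uv[:,0],uv[:,1],1)[:,0]
        t+=np.minimum(np.abs(gx*n[:,0]+gy*n[:,1]),15)[m].mean()
    return t/len(curves)
def fit(pics,curves,x0,dx,yaw=False,spread=6,n=4):
    """x0=[x,y,z(,yaw)]; multi-start Nelder-Mead"""
    G=[prep(p) for p in pics]; rng=np.random.default_rng(0); best=None
    def f(x):
        a=x[3] if yaw else 0; c,s=np.cos(a),np.sin(a); M=np.array([[c,-s,0],[s,c,0],[0,0,1]])
        T=lambda q:q@M.T+x[:3]
        return -sum(score(p,g,curves,T) for p,g in zip(pics,G))+0.02*((x[2]-x0[2])/2)**2
    for k in range(n):
        st=np.array(x0,float)+(rng.uniform(-1,1,len(x0))*dx if k else 0)
        S=np.vstack([st]+[st+np.eye(len(x0))[i]*dx[i] for i in range(len(x0))])
        r=minimize(f,st,method="Nelder-Mead",options=dict(initial_simplex=S,xatol=.05,fatol=1e-3,maxiter=150))
        if best is None or r.fun<best.fun: best=r
    return best.x,-best.fun
E
cat > f1.py <<'E'
from h import *
W=np.load("w1.npy",allow_pickle=True).item(); S=np.load("s1.npy",allow_pickle=True).item()
fine=[circ(26,86),circ(33,60)]; coarse=[circ(20,84),circ(26.5,58)]
for nm,m,x0 in (("fine",fine,[470.5,-55.5,0]),("coarse",coarse,[560.5,-28.5,0])):
    for l,ps in (("w",[W]),("s",[S]),("both",[W,S])):
        x,s=fit(ps,m,x0,np.array([4,4,2.])); print(nm,l,x.round(1),round(s,2))
c=lambda p,m,x,col:[cv2.circle(im,tuple(np.round(px(p,q+x)*4).astype(int)),1,col,-1) for k in m for q in k]
ims=[]
for p in (W,S):
    im=cv2.resize(p["color"],None,fx=4,fy=4,interpolation=cv2.INTER_CUBIC)
    for m,x0 in ((fine,[470.5,-55.5,0]),(coarse,[560.5,-28.5,0])): pass
    u=px(p,[515,-42,60])*4; ims.append(im[int(u[1])-260:int(u[1])+260,int(u[0])-200:int(u[0])+200])
cv2.imwrite("pics/c1.png",np.hstack(ims))
# vice height guess: none
E
python3 f1.py
```

```text
fine w [468.4 -55.8  -1.6] 12.83
fine s [472.2 -55.5   2.4] 11.7
fine both [468.5 -55.7  -1.4] 24.43
coarse w [562.5 -31.   -1.4] 12.03
coarse s [562.1 -29.5   3.5] 10.58
coarse both [561.5 -29.3   2.6] 22.08
```

View pics/c1.png

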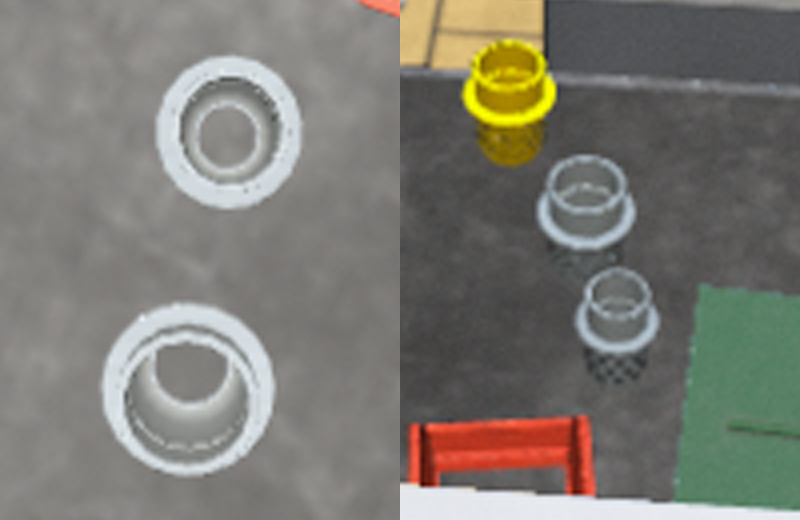

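Request:
drive_tool --rows '[[[0,0,0.06,0,0,-0.056,1],[0,0,0.07,0,0,-0.056,1],[0,0,0.07,0,0,-0.056,1],[0,0,0.07,0,0,-0.056,1],[0,0,0.07,0,0,-0.056,1]]]'

```text
t: 3.28
eef_pos: [474.7, -66.6, 268.1]
tcp_rot: [3.141, 0.0, 1.326]
ft_force: [-1.0, -0.3, -0.4]
opening: 0.997
grip_force: 0.0
```

Request:
drive_tool --rows '[[[0,0,0.06,0,0,-0.056,1],[0,0,0.07,0,0,-0.056,1],[0,0,0.07,0,0,-0.056,1],[0,0,0.07,0,0,-0.056,1],[0,0,0.07,0,0,-0.056,1]]]'

```text
t: 3.9
eef_pos: [474.7, -66.6, 183.1]
tcp_rot: [3.142, 0.0, 2.206]
ft_force: [1.1, 0.1, -0.6]
opening: 1.002
grip_force: 0.0
```

```bash
cat > go.py <<'E'
import sys
from h import *
from scipy.spatial.transform import Rotation as R
# go.py x y z yaw -> total move in tool units from the measured pose
s=env.state(); x,y,z,yaw=map(float,sys.argv[1:5])
A=R.from_euler("xyz",s["tcp_rot"]); d=A.inv().apply(np.array([x,y,z])-s["eef_pos"])
r=(A.inv()*R.from_euler("xyz",[np.pi,0,yaw])).as_rotvec()
print("t",round(s["t"],2),"pos",s["eef_pos"].round(1),s["tcp_rot"].round(4),"open",round(s["opening"],3),"grip",round(s["grip_force"],1),"F",s["ft_force"].round(1))
print("shift",(d/250).round(4),"turn",(r/np.pi).round(4),"mm",round(np.linalg.norm(d)),"deg",round(np.degrees(np.linalg.norm(r)),1))
E
python3 go.py 469 -55.6 180 2.2
```

```text
t 3.9 pos [474.7 -66.6 183.1] [3.1415e+00 2.0000e-04 2.2055e+00] open 1.002 grip 0.0 F [ 1.1  0.1 -0.6]
shift [0.0489 0.0076 0.0124] turn [0.     0.0001 0.0018] mm 13 deg 0.3
```

Request:
drive_tool --rows '[[[0.049,0.008,0.02,0,0,0,1],[0,0,0.12,0,0,0,1],[0,0,0.12,0,0,0,1],[0,0,0.09,0,0,0,1],[0,0,0.054,0,0,0,1]]]'

```text
t: 4.53
eef_pos: [468.9, -54.9, 82.2]
tcp_rot: [-3.141, -0.0, 2.196]
ft_force: [0.0, 0.2, -0.1]
opening: 0.995
grip_force: 0.0
```

```bash
python3 go.py 469 -55.6 82 2.2; python3 - <<'E'
from h import *
p=env.read_camera("wrist"); cv2.imwrite("pics/w2.png",p["color"])
E
```

```text
t 4.53 pos [468.9 -54.9  82.2] [-3.1413e+00 -2.0000e-04  2.1965e+00] open 0.995 grip 0.0 F [ 0.   0.2 -0.1]
shift [-0.0027 -0.0014  0.0007] turn [-0.0001 -0.0001 -0.0011] mm 1 deg 0.2
```

View pics/w2.png

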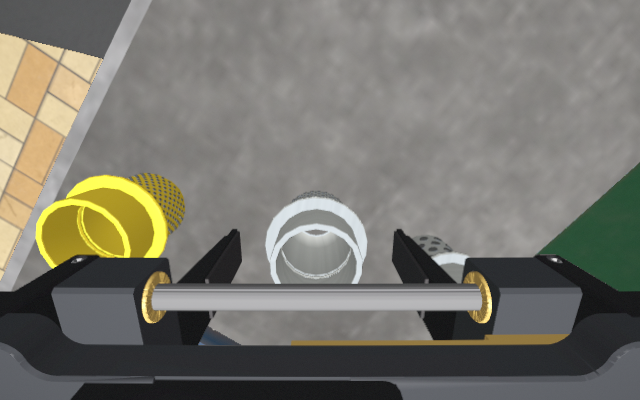

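The view shows the fine basket midway between the fingers (rim centre about column 317), with the coarse and yellow ones clear. Next is to close and lift.

Request:
drive_tool --rows '[[[0,0,0,0,0,0,0],[0,0,0,0,0,0,0],[0,0,0,0,0,0,0],[0,0,0,0,0,0,0],[0,0,0,0,0,0,0]]]'

```text
t: 5.2
eef_pos: [469.1, -55.3, 82.8]
tcp_rot: [3.142, 0.0, 2.2]
ft_force: [-0.7, -0.9, 1.8]
opening: 0.544
grip_force: 30.0
```

Request:
drive_tool --rows '[[[0,0,-0.02,0,0,0,0],[0,0,-0.15,0,0,0,0],[0,0,-0.22,0,0,0,0],[0,0,-0.24,0,0,0,0],[0,0,-0.24,0,0,0,0]]]'

```text
t: 5.82
eef_pos: [468.5, -55.1, 302.4]
tcp_rot: [-3.142, 0.0, 2.2]
ft_force: [1.6, 0.0, -1.6]
opening: 0.545
grip_force: 30.0
```

```bash
python3 go.py 455 200 320 1.571; python3 - <<'E'
from h import *
T=np.load("top0.npy",allow_pickle=True).item();S=np.load("side0.npy",allow_pickle=True).item()
q=39;e=51
sq=[seg([a,b,80],[c,d,80]) for a,b,c,d in ((-e,-e,e,-e),(e,-e,e,e),(e,e,-e,e),(-e,e,-e,-e))]
m=[circ(35,80)]*2+sq
for h in (-.3,-.15,0,.15,.3):
    x,s=fit([T,S],m,[516,319,0,h],np.array([4,4,2,.12]),yaw=True,n=2); print(x.round(3),round(s,2))
E
```

```text
t 5.83 pos [468.5 -55.1 302.4] [-3.1415  0.      2.2001] open 0.545 grip 30.0 F [ 1.6  0.  -1.6]
shift [ 0.8567  0.5568 -0.0705] turn [-0.      0.      0.2002] mm 256 deg 36.0
[5.18242e+02 3.17552e+02 1.92000e+00 1.40000e-02] 27.41
[5.18284e+02 3.17450e+02 1.88500e+00 1.80000e-02] 27.41
[5.18489e+02 3.17326e+02 2.29100e+00 2.10000e-02] 27.41
[5.18411e+02 3.17366e+02 2.26900e+00 2.00000e-02] 27.41
[5.18246e+02 3.17492e+02 2.07500e+00 1.80000e-02] 27.41
```

Request:
drive_tool --rows '[[[0,0,-0.028,0,0,0.049,0],[0,0,-0.028,0,0,0.049,0],[0,0,-0.028,0,0,0.049,0],[0,0,-0.028,0,0,0.0475,0]]]'

```text
t: 6.32
eef_pos: [468.7, -55.1, 328.5]
tcp_rot: [-3.141, -0.0, 1.584]
ft_force: [-0.6, 0.0, -1.2]
opening: 0.543
grip_force: 30.0
```

Request:
drive_tool --rows '[[[0.22,0.043,0,0,0,0,0],[0.237,0.043,0,0,0,0,0],[0.237,0.043,0,0,0,0,0],[0.237,0.043,0,0,0,0,0],[0.225,0.043,0,0,0,0,0]]]'

```text
t: 6.95
eef_pos: [517.3, 236.7, 328.3]
tcp_rot: [-3.141, 0.0, 1.589]
ft_force: [1.4, 0.2, -1.9]
opening: 0.542
grip_force: 30.0
```

```bash
cat > fh.py <<'E'
from h import *
e=51
sq=[seg([a,b,80],[c,d,80]) for a,b,c,d in ((-e,-e,e,-e),(e,-e,e,e),(e,e,-e,e),(-e,e,-e,-e))]
tips=[circ(4,120,24)+[a,b,0] for a in(-39,39) for b in (-39,39)]
m=[circ(35,80)]*2+sq+tips
E
cat > f2.py <<'E'
from fh import *
for _ in range(3): W=env.read_camera("wrist")
S=env.read_camera("side"); np.save("w2.npy",W,allow_pickle=True)
for l,ps in (("w",[W]),("s",[S]),("both",[W,S])):
    for h in (0.0,.1): x,s=fit(ps,m,[517,318,0,h],np.array([4,4,2,.08]),yaw=True,n=2); print(l,x.round(3),round(s,2))
for pp in (W,S):
    for d in env.place_of("housing_mouth",pp)[:2]: print(round(d["score"],2),w(pp,d["at"]).round(1))
im=W["color"].copy(); im=cv2.resize(im,None,fx=2,fy=2)
c,s_=np.cos(x[3]),np.sin(x[3])
for k in m:
    for q in k: cv2.circle(im,tuple(np.round(px(W,[c*q[0]-s_*q[1]+x[0],s_*q[0]+c*q[1]+x[1],q[2]+x[2]])*2).astype(int)),0,(0,0,255),-1)
u=(px(W,[517,318,80])*2).astype(int); cv2.imwrite("pics/h2.png",im[max(0,u[1]-250):u[1]+330,max(0,u[0]-350):u[0]+350])
E
python3 go.py 517.5 318 330 1.589; python3 f2.py
```

```text
t 6.95 pos [517.3 236.7 328.3] [-3.1415e+00  2.0000e-04  1.5893e+00] open 0.542 grip 30.0 F [ 1.4  0.2 -1.9]
shift [ 0.325   0.0069 -0.0069] turn [-0.      0.0001  0.0001] mm 81 deg 0.0
w [5.16237e+02 3.16949e+02 2.78200e+00 5.50000e-02] 10.58
w [5.16310e+02 3.17117e+02 3.21900e+00 5.70000e-02] 10.58
s [ 5.16027e+02  3.20289e+02 -3.26000e-01  3.00000e-02] 13.76
s [ 5.15735e+02  3.20427e+02 -6.33000e-01  3.10000e-02] 13.76
both [5.17149e+02 3.17937e+02 1.61100e+00 1.10000e-02] 23.26
both [5.17141e+02 3.17930e+02 1.68400e+00 1.10000e-02] 23.26
0.79 [514.7 314.8  81.3]
0.9 [516.8 317.6  80.1]
```

View pics/h2.png

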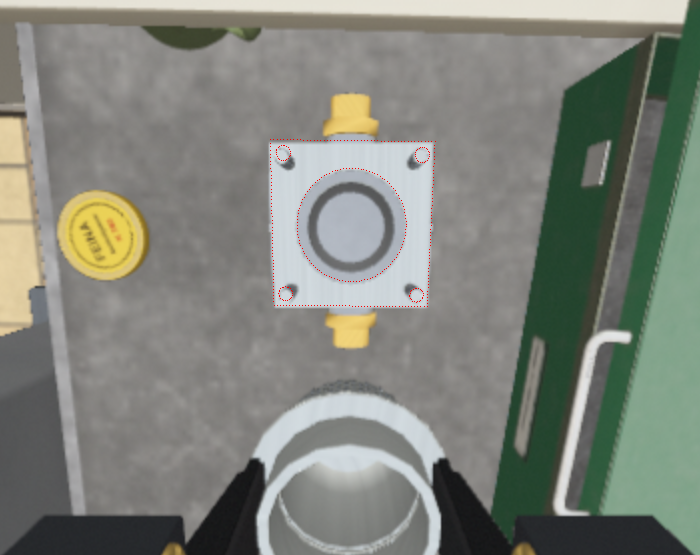

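The overlay fits: flange centred at crop (351,224), stud tips and recess on their outlines, the green box to the right. Next, check the box's clearance.

```bash
python3 - <<'E'
from h import *
W=np.load("w2.npy",allow_pickle=True).item(); S=np.load("side0.npy",allow_pickle=True).item()
u=(px(W,[517,318,80])*2).astype(int); o=np.array([max(0,u[0]-350),max(0,u[1]-250)])
f=lambda a:(np.array(a)+o)/2
print(tri(W,f((592,338)),S,(470,226)), tri(W,f((560,508)),S,(425,219)))
for z in (0,60,120,180): print(z,atz(W,*f((565,95)),z).round(),atz(W,*f((500,510)),z).round(), atz(S,350,262,z).round(),atz(S,357,218,z).round(),atz(S,548,236,z).round())
im=cv2.resize(S["color"][160:290,330:570],None,fx=3.3,fy=3.3,interpolation=cv2.INTER_CUBIC); cv2.imwrite("pics/box.png",im)
E
```

```text
(array([641.13937027, 267.90087147, 181.09658074]), np.float64(3.731075807600787)) (array([633.72693086, 171.9941869 , 185.24288152]), np.float64(2.226779186893732))
0 [672. 414.   0.] [656.  78.   0.] [635.  15.  -0.] [489.  29.   0.] [513. 549.   0.]
60 [652. 402.  60.] [638. 108.  60.] [675.  13.  60.] [539.  27.  60.] [561. 512.  60.]
120 [633. 390. 120.] [621. 138. 120.] [714.  12. 120.] [588.  24. 120.] [608. 475. 120.]
180 [613. 378. 180.] [603. 169. 180.] [754.  10. 180.] [637.  22. 180.] [656. 438. 180.]
```

View pics/box.png

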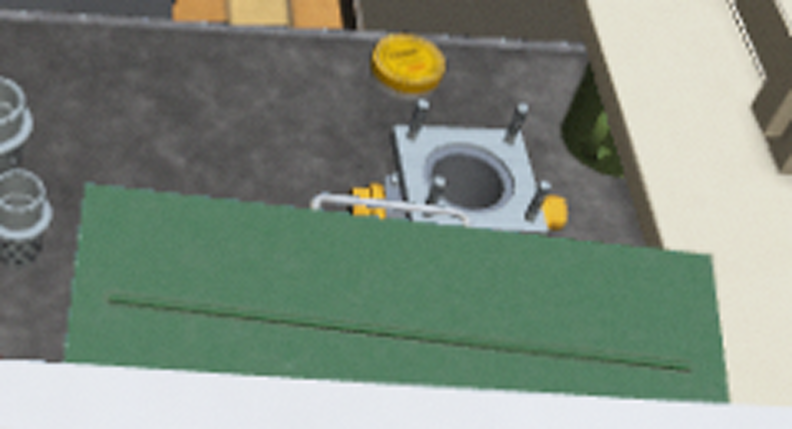

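Box front sits at x≈640 and is about 185 high. The gripper body ends at x≈607, so it clears. Lowering the fine basket next.

Request:
drive_tool --rows '[[[0.16,0.003,0,0,0,0,0],[0.165,0.002,0.05,0,0,0,0],[0,0,0.2,0,0,0,0],[0,0,0.2,0,0,0,0],[0,0,0.14,0,0,0,0]]]'

```text
t: 7.88
eef_pos: [517.1, 314.2, 178.9]
tcp_rot: [-3.14, 0.001, 1.587]
ft_force: [-0.2, 0.9, -1.2]
opening: 0.539
grip_force: 30.0
```

```bash
python3 go.py 516.9 318 102.5 1.586; cat > ck.py <<'E'
from fh import *
W=env.read_camera("wrist");S=env.read_camera("side")
for nm,pp in (("w",W),("s",S)):
    for k in ("fine_basket","coarse_basket","housing_mouth"):
        for d in env.place_of(k,pp)[:2]: print(nm,k,round(d["score"],2),w(pp,d["at"]).round(1))
E
python3 ck.py
```

```text
t 7.88 pos [517.1 314.2 178.9] [-3.1403e+00  8.0000e-04  1.5873e+00] open 0.539 grip 30.0 F [-0.2  0.9 -1.2]
shift [ 1.530e-02 -3.000e-04  3.058e-01] turn [-0.0004  0.0003  0.0004] mm 77 deg 0.1
w fine_basket 0.63 [515.5 313.2  96. ]
w housing_mouth 0.94 [519.5 315.8  80.1]
s fine_basket 0.9 [518.2 313.6  92.9]
s fine_basket 0.76 [ 361.2 -119.8   -0.5]
s housing_mouth 0.95 [516.  321.7  79.9]
```

Request:
drive_tool --rows '[[[0.0155,0,0.01,0,0,0,0],[0,0,0.06,0,0,0,0],[0,0,0.06,0,0,0,0],[0,0,0.05,0,0,0,0]]]'

```text
t: 8.78
eef_pos: [516.9, 319.7, 134.0]
tcp_rot: [-3.14, 0.001, 1.589]
ft_force: [0.2, -0.1, -1.0]
opening: 0.545
grip_force: 30.0
```

```bash
python3 go.py 516.9 318 102.5 1.586
```

```text
t 8.78 pos [516.9 319.7 134. ] [-3.1403e+00  7.0000e-04  1.5891e+00] open 0.545 grip 30.0 F [ 0.2 -0.1 -1. ]
shift [-0.0066  0.      0.1258] turn [-0.0004  0.0002  0.001 ] mm 31 deg 0.2
```

Request:
drive_tool --rows '[[[-0.006,0,0.03,0,0,0,0],[0,0,0.035,0,0,0,0],[0,0,0.035,0,0,0,0],[0,0,0.02,0,0,0,0],[0,0,0,0,0,0,0]]]'

```text
t: 9.4
eef_pos: [517.2, 318.3, 105.3]
tcp_rot: [-3.141, 0.0, 1.589]
ft_force: [-0.7, 0.1, -1.3]
opening: 0.545
grip_force: 30.0
```

```bash
python3 go.py 516.9 318 102.5 1.586
```

```text
t 9.4 pos [517.2 318.3 105.3] [-3.1412e+00  2.0000e-04  1.5890e+00] open 0.545 grip 30.0 F [-0.7  0.1 -1.3]
shift [-0.0011 -0.0012  0.0112] turn [-0.0001  0.0001  0.001 ] mm 3 deg 0.2
```

Request:
drive_tool --rows '[[[0,0,0.008,0,0,0,0],[0,0,0.005,0,0,0,0],[0,0,0,0,0,0,0]]]'

```text
t: 9.78
eef_pos: [517.4, 318.5, 102.9]
tcp_rot: [3.141, -0.0, 1.589]
ft_force: [-0.6, 0.6, 4.4]
opening: 0.543
grip_force: 30.0
```

Request:
drive_tool --rows '[[[0,0,0,0,0,0,1],[0,0,0,0,0,0,1],[0,0,0,0,0,0,1],[0,0,0,0,0,0,1],[0,0,-0.02,0,0,0,1]]]'

```text
t: 10.4
eef_pos: [517.2, 318.2, 107.2]
tcp_rot: [-3.141, 0.0, 1.589]
ft_force: [-0.2, 0.3, -0.2]
opening: 0.98
grip_force: 0.0
```

Request:
drive_tool --rows '[[[0,0,-0.15,0,0,0,1],[0,0,-0.2,0,0,0,1],[-0.04,0,-0.2,0,0,0,1],[-0.16,0,-0.16,0,0,0,1],[-0.2,0,-0.1,0,0,0,1]]]'

```text
t: 11.02
eef_pos: [519.1, 217.8, 312.2]
tcp_rot: [3.139, -0.001, 1.591]
ft_force: [-0.3, 0.3, -0.0]
opening: 0.999
grip_force: 0.0
```

```bash
python3 go.py 562 -30 300 2.2; cat > f3.py <<'E'
from fh import *
for _ in range(2): W=env.read_camera("wrist")
S=env.read_camera("side")
fine=[circ(26,86),circ(33,60)]
for l,ps in (("w",[W]),("s",[S]),("both",[W,S])):
    x,s=fit(ps,fine,[517,318,20],np.array([4,4,2.])); print("fine",l,x.round(1),round(s,2))
    x,s=fit(ps,sq+tips,[517,318,0,.015],np.array([4,4,2,.03]),yaw=True); print("house",l,x.round(3),round(s,2))
for pp in (W,S):
    for d in env.place_of("fine_basket",pp)[:2]: print(round(d["score"],2),w(pp,d["at"]).round(1))
E
python3 f3.py
```

```text
t 11.03 pos [519.1 217.8 312.2] [ 3.1390e+00 -6.0000e-04  1.5906e+00] open 0.999 grip 0.0 F [-0.3  0.3 -0. ]
shift [-0.9945  0.152   0.0487] turn [ 9.00e-04  1.00e-04 -1.94e-01] mm 252 deg 34.9
fine w [517.2 319.7  21.4] 7.88
house w [515.984 317.066   2.229   0.   ] 11.48
fine s [512.  321.7  23.1] 11.0
house s [ 5.15881e+02  3.20058e+02 -1.43000e-01  2.20000e-02] 13.39
fine both [510.  321.8  21.2] 17.53
house both [5.17082e+02 3.18351e+02 1.28700e+00 2.20000e-02] 24.47
0.67 [ 360.4 -117.8    5.2]
0.61 [520.2 315.4  20.3]
0.69 [521.6 318.9  18.4]
0.63 [ 364.5 -121.     3.9]
```

Request:
drive_tool --rows '[[[-0.19,0.03,0,0,0,0,1],[-0.2,0.03,0,0,0,0,1],[-0.2,0.03,0,0,0,0,1],[-0.2,0.032,0,0,0,0,1],[-0.2,0.03,0,0,0,0,1]]]'

```text
t: 11.9
eef_pos: [562.0, -28.8, 308.8]
tcp_rot: [-3.14, -0.0, 1.591]
ft_force: [0.0, 0.6, -0.1]
opening: 1.0
grip_force: 0.0
```

Request:
drive_tool --rows '[[[0,0,0.1,0,0,0.042,1],[0,0,0.15,0,0,0.042,1],[0,0,0.15,0,0,0.04,1],[0,0,0.12,0,0,0,1],[0,0,0,0,0,0,1]]]'

```text
t: 12.52
eef_pos: [560.8, -27.3, 177.4]
tcp_rot: [-3.136, 0.001, 1.201]
ft_force: [-0.1, 0.6, 0.0]
opening: 1.001
grip_force: 0.0
```

```bash
python3 - <<'E'
from h import *
W=env.read_camera("wrist");S=env.read_camera("side")
m=[circ(20,84),circ(26.5,58)]
for l,ps in (("w",[W]),("s",[S]),("both",[W,S])):
    x,s=fit(ps,m,[562,-29.5,0],np.array([4,4,2.])); print(l,x.round(1),round(s,2))
for pp in (W,S):
    for d in env.place_of("coarse_basket",pp)[:2]: print(round(d["score"],2),w(pp,d["at"]).round(1))
E
python3 go.py 562 -29.5 80 1.2
```

```text
w [560.1 -31.5   2.1] 13.63
s [562.9 -29.3   3.3] 10.77
both [560.  -30.6   2.3] 24.08
0.98 [562.1 -31.9  -1.2]
0.58 [559.8 -26.1   1.2]
t 12.72 pos [562.2 -28.1 181. ] [ 3.1399e+00 -3.0000e-04  1.2002e+00] open 0.999 grip 0.0 F [-0.3 -0.7  0.6]
shift [-0.0057  0.0005  0.4039] turn [ 0.0005 -0.0001  0.0001] mm 101 deg 0.1
```

Request:
drive_tool --rows '[[[-0.008,0,0.04,0,0,0,1],[0,0,0.13,0,0,0,1],[0,0,0.13,0,0,0,1],[0,0,0.07,0,0,0,1],[0,0,0.03,0,0,0,1]]]'

```text
t: 13.35
eef_pos: [560.6, -30.4, 79.0]
tcp_rot: [-3.141, 0.0, 1.199]
ft_force: [-1.0, 0.9, 0.5]
opening: 1.002
grip_force: 0.0
```

Request:
drive_tool --rows '[[[0,0,0,0,0,0,0],[0,0,0,0,0,0,0],[0,0,0,0,0,0,0],[0,0,0,0,0,0,0],[0,0,0,0,0,0,0]]]'

```text
t: 13.98
eef_pos: [561.0, -30.3, 80.1]
tcp_rot: [3.141, 0.0, 1.2]
ft_force: [-0.0, -0.4, -0.3]
opening: 0.533
grip_force: 0.0
```

```bash
python3 go.py 562 -29.5 300 1.588
```

```text
t 13.97 pos [561.  -30.3  80.1] [3.1412 0.     1.1995] open 0.533 grip 0.0 F [-0.  -0.4 -0.3]
shift [ 0.0045  0.003  -0.8798] turn [ 1.000e-04  0.000e+00 -1.237e-01] mm 220 deg 22.3
```

Not yet closed (expected 0.42). A bit more time, then lift.

Request:
drive_tool --rows '[[[0,0,0,0,0,0,0],[0,0,0,0,0,0,0],[0,0,0,0,0,0,0]]]'

```text
t: 14.35
eef_pos: [560.9, -30.3, 79.9]
tcp_rot: [3.141, 0.0, 1.199]
ft_force: [0.6, -0.2, 0.5]
opening: 0.41
grip_force: 30.0
```

Request:
drive_tool --rows '[[[0,0,-0.02,0,0,0,0],[0,0,-0.15,0,0,0,0],[0,0,-0.22,0,0,0,0],[0,0,-0.24,0,0,-0.04,0],[0,0,-0.24,0,0,-0.042,0]]]'

```text
t: 14.98
eef_pos: [560.4, -30.2, 299.6]
tcp_rot: [-3.142, 0.0, 1.461]
ft_force: [1.0, 0.1, -1.1]
opening: 0.406
grip_force: 30.0
```

Request:
drive_tool --rows '[[[0.2,-0.03,-0.03,0,0,-0.0415,0],[0.2,-0.035,-0.02,0,0,0,0],[0.2,-0.035,0,0,0,0,0],[0.2,-0.035,0,0,0,0,0],[0.2,-0.035,0,0,0,0,0]]]'

```text
t: 15.6
eef_pos: [520.1, 221.1, 310.1]
tcp_rot: [3.141, 0.0, 1.587]
ft_force: [0.3, 0.1, -0.2]
opening: 0.405
grip_force: 30.0
```

```bash
python3 go.py 517.2 318.2 300 1.588
```

```text
t 15.6 pos [520.1 221.1 310.1] [3.1415e+00 1.0000e-04 1.5874e+00] open 0.405 grip 30.0 F [ 0.3  0.1 -0.2]
shift [ 0.3884 -0.005   0.0405] turn [ 0.      0.     -0.0002] mm 98 deg 0.0
```

Request:
drive_tool --rows '[[[0.19,-0.003,0,0,0,0,0],[0.197,-0.002,0.04,0,0,0,0],[0,0,0.18,0,0,0,0],[0,0,0.18,0,0,0,0],[0,0,0.0,0,0,0,0]]]'

```text
t: 16.23
eef_pos: [516.7, 315.8, 207.4]
tcp_rot: [-3.136, 0.003, 1.588]
ft_force: [-0.1, 0.7, -0.6]
opening: 0.405
grip_force: 30.0
```

```bash
python3 - <<'E'
from fh import *
W=env.read_camera("wrist");S=env.read_camera("side")
s=env.state(); e=s["eef_pos"]
fine=[circ(26,86),circ(33,60)]; m=[circ(20,84),circ(26.5,58)]
for l,p in (("w",W),("s",S)):
    x,q=fit([p],fine,[517,318.5,20],np.array([3,3,1.])); print("fine",l,x.round(1),round(q,2))
    x,q=fit([p],m,[e[0],e[1],e[2]-80],np.array([3,3,1.])); print("coarse",l,x.round(1),round(q,2))
    for k in ("fine_basket","coarse_basket"):
        for d in env.place_of(k,p)[:2]: print(k,round(d["score"],2),w(p,d["at"]).round(1))
cv2.imwrite("pics/w5.png",W["color"])
E
python3 go.py 517.2 318.3 132 1.588
```

```text
fine w [519.5 316.3  22. ] 7.0
coarse w [516.5 315.6 131.6] 10.01
fine_basket 0.76 [521.1 318.2  19.8]
coarse_basket 0.79 [515.4 315.6 126.6]
fine s [511.1 322.4  21.5] 9.15
coarse s [518.3 314.7 129.8] 9.11
fine_basket 0.73 [ 362.8 -118.7    3.9]
fine_basket 0.58 [519.2 319.3  21.5]
coarse_basket 0.89 [518.  317.9 131.5]
t 16.52 pos [518.5 316.4 211.7] [ 3.1390e+00 -1.0000e-03  1.5872e+00] open 0.411 grip 30.0 F [-1.1 -0.  -0.7]
shift [ 0.0072 -0.0058  0.3187] turn [ 0.0008 -0.0003 -0.0002] mm 80 deg 0.2
```

View pics/w5.png

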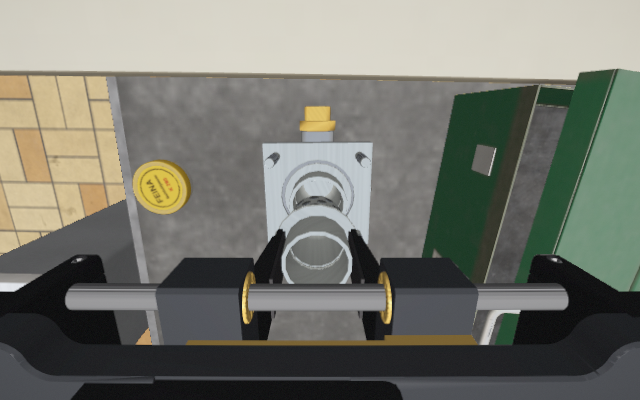

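Request:
drive_tool --rows '[[[0.008,-0.003,0.05,0,0,0,0],[0,0,0.07,0,0,0,0],[0,0,0.07,0,0,0,0],[0,0,0.05,0,0,0,0],[0,0,0,0,0,0,0]]]'

```text
t: 17.15
eef_pos: [516.9, 318.2, 148.7]
tcp_rot: [-3.14, 0.001, 1.587]
ft_force: [-0.3, 0.5, -0.7]
opening: 0.409
grip_force: 30.0
```

```bash
python3 go.py 517.5 318.5 132 1.588
```

```text
t 17.15 pos [516.9 318.2 148.7] [-3.1399e+00  8.0000e-04  1.5874e+00] open 0.409 grip 30.0 F [-0.3  0.5 -0.7]
shift [0.0014 0.0027 0.067 ] turn [-0.0005  0.0003 -0.0002] mm 17 deg 0.1
```

Request:
drive_tool --rows '[[[0,0,0.03,0,0,0,0],[0,0,0.025,0,0,0,0],[0,0,0.012,0,0,0,0],[0,0,0.004,0,0,0,0],[0,0,0,0,0,0,0]]]'

```text
t: 17.77
eef_pos: [517.2, 318.3, 132.2]
tcp_rot: [3.141, 0.0, 1.587]
ft_force: [1.0, -0.1, -1.4]
opening: 0.409
grip_force: 30.0
```

Request:
drive_tool --rows '[[[0,0,0.004,0,0,0,0],[0,0,0.003,0,0,0,0],[0,0,0,0,0,0,0]]]'

```text
t: 18.15
eef_pos: [517.3, 318.4, 131.8]
tcp_rot: [3.14, -0.0, 1.588]
ft_force: [-3.9, -1.6, 11.6]
opening: 0.409
grip_force: 30.0
```

Request:
drive_tool --rows '[[[0,0,0,0,0,0,1],[0,0,0,0,0,0,1],[0,0,0,0,0,0,1],[0,0,0,0,0,0,1],[0,0,0,0,0,0,1]]]'

```text
t: 18.77
eef_pos: [517.1, 318.3, 130.3]
tcp_rot: [-3.142, 0.0, 1.588]
ft_force: [-0.3, 0.4, 0.3]
opening: 0.879
grip_force: 0.0
```

Request:
drive_tool --rows '[[[0,0,-0.06,0,0,0,1],[0,0,-0.2,0,0,0,1],[0,0,-0.2,0,0,0,1],[-0.1,0,-0.18,0,0,0,1],[-0.2,0,-0.1,0,0,0,1]]]'

```text
t: 19.4
eef_pos: [518.4, 243.5, 318.8]
tcp_rot: [3.138, -0.001, 1.59]
ft_force: [-0.1, -0.8, 0.1]
opening: 0.998
grip_force: 0.0
```

```bash
cat > f4.py <<'E'
from fh import *
for _ in range(3): W=env.read_camera("wrist")
S=env.read_camera("side")
fine=[circ(26,86),circ(33,60)]; m=[circ(20,84),circ(26.5,58)]
for l,ps in (("w",[W]),("s",[S]),("both",[W,S])):
    x,q=fit(ps,m,[517.5,318.5,52],np.array([3,3,3.])); print("coarse",l,x.round(1),round(q,2))
    x,s=fit(ps,sq+tips,[517,318,0,.015],np.array([4,4,2,.03]),yaw=True); print("house",l,x.round(3),round(s,2))
for p in (W,S):
    for k in ("fine_basket","coarse_basket","cover"):
        for d in env.place_of(k,p)[:2]: print(k,round(d["score"],2),w(p,d["at"]).round(1))
u=px(W,[517,318,110]).astype(int)
a=cv2.resize(W["color"][max(0,u[1]-70):u[1]+70,u[0]-70:u[0]+70],(400,400),interpolation=2)
u=px(S,[517,318,110]).astype(int)
b=cv2.resize(S["color"][u[1]-45:u[1]+45,u[0]-45:u[0]+45],(400,400),interpolation=2)
cv2.imwrite("pics/seat.png",np.hstack([a,b]))
E
python3 go.py 517 100 320 1.588; python3 f4.py
```

```text
t 19.4 pos [518.4 243.5 318.8] [ 3.1378e+00 -1.2000e-03  1.5897e+00] open 0.998 grip 0.0 F [-0.1 -0.8  0.1]
shift [-0.5739 -0.0164 -0.0057] turn [ 0.0012 -0.0004  0.0006] mm 144 deg 0.2
coarse w [515.5 325.5  47. ] 7.74
house w [5.15067e+02 3.16364e+02 2.14100e+00 3.10000e-02] 11.0
coarse s [518.  314.   51.9] 10.08
house s [5.15996e+02 3.20043e+02 2.20000e-02 2.30000e-02] 12.86
coarse both [523.  312.1  55.5] 16.56
house both [5.17692e+02 3.17352e+02 2.41400e+00 2.30000e-02] 23.09
fine_basket 0.62 [ 360.4 -121.8    2.8]
coarse_basket 0.68 [516.9 320.9  47.5]
fine_basket 0.76 [516.7 322.5  19.7]
fine_basket 0.73 [ 358.9 -118.7   -1.6]
coarse_basket 0.54 [518.1 322.4  54.1]
cover 0.56 [ 497.5 -448.7    1.1]
cover 0.19 [519.7 319.4   0.9]
```

View pics/seat.png

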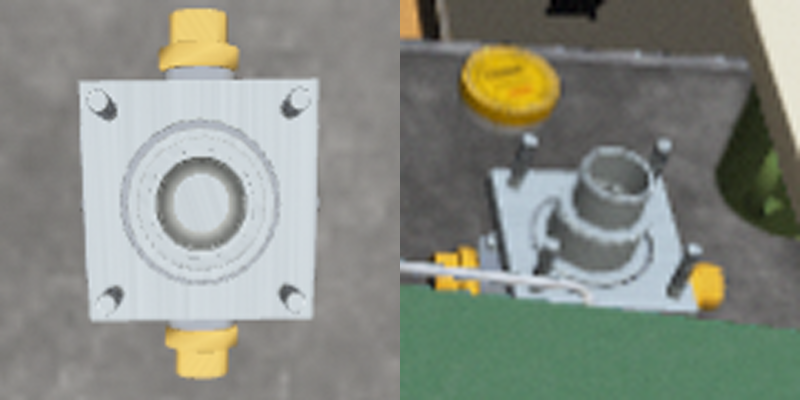

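The coarse basket sits concentric in the fine one at crop centre (200,200), upright, collar on the rim. Contact came at the expected height. Next, the cover.

Request:
drive_tool --rows '[[[-0.22,-0.012,-0.05,0,0,0,1],[-0.237,-0.012,-0.05,0,0,0,1],[-0.237,-0.012,-0.05,0,0,0,1],[-0.245,-0.012,0,0,0,0,1],[-0.245,-0.012,0,0,0,0,1]]]'

```text
t: 20.52
eef_pos: [508.2, -54.3, 352.8]
tcp_rot: [3.142, 0.0, 1.588]
ft_force: [0.6, -0.1, -0.6]
opening: 1.001
grip_force: 0.0
```

Request:
drive_tool --rows '[[[-0.245,-0.012,0,0,0,0,1],[-0.245,-0.012,0,0,0,0,1],[-0.245,-0.012,0,0,0,0,1],[-0.245,-0.012,0,0,0,0,1],[-0.245,-0.012,0,0,0,0,1]]]'

```text
t: 21.15
eef_pos: [498.5, -361.0, 352.5]
tcp_rot: [-3.141, -0.0, 1.588]
ft_force: [0.3, -0.3, 0.5]
opening: 0.998
grip_force: 0.0
```

Request:
drive_tool --rows '[[[-0.2,-0.008,0,0,0,0,1],[0,0,0,0,0,0,1]]]'

```text
t: 21.4
eef_pos: [496.9, -412.1, 351.1]
tcp_rot: [-3.14, -0.001, 1.585]
ft_force: [0.3, 0.3, -0.0]
opening: 1.001
grip_force: 0.0
```

```bash
cat > fc.py <<'E'
from h import *
e=51
cm=sum([[seg([a,b,z],[c,d,z]) for a,b,c,d in ((-e,-e,e,-e),(e,-e,e,e),(e,e,-e,e),(-e,e,-e,-e))] for z in (10,)],[])+[circ(6.5,10,30)+[a,b,0] for a in(-39,39) for b in (-39,39)]
lug=[seg([a,b,92],[c,d,92]) for a,b,c,d in ((-20,-10,20,-10),(20,-10,20,10),(20,10,-20,10),(-20,10,-20,-10))]
E
cat > f5.py <<'E'
from fc import *
for _ in range(3): W=env.read_camera("wrist")
S=env.read_camera("side"); np.save("w5.npy",W,allow_pickle=True)
for p in (W,S):
    for d in env.place_of("cover",p)[:2]: print("cover",round(d["score"],2),w(p,d["at"]).round(1))
R=[]
for l,ps in (("w",[W]),("s",[S]),("both",[W,S])):
    r=[fit(ps,cm+lug,[498,-450,0,h],np.array([4,4,2,.15]),yaw=True,n=1) for h in np.arange(0,3.14,.26)]
    r.sort(key=lambda t:-t[1])
    for x,s in r[:3]: print(l,x.round(3),round(s,2))
x=r[0][0]; im=cv2.resize(W["color"],None,fx=2,fy=2); c,s_=np.cos(x[3]),np.sin(x[3])
for k in cm+lug:
    for q in k: cv2.circle(im,tuple(np.round(px(W,[c*q[0]-s_*q[1]+x[0],s_*q[0]+c*q[1]+x[1],q[2]+x[2]])*2).astype(int)),0,(0,0,255),-1)
u=(px(W,x[:3])*2).astype(int); cv2.imwrite("pics/cov.png",im[max(0,u[1]-220):u[1]+220,max(0,u[0]-300):u[0]+300])
E
python3 go.py 498 -450 320 1.588; python3 f5.py
```

```text
t 21.4 pos [ 496.9 -412.1  351.1] [-3.1401e+00 -1.1000e-03  1.5847e+00] open 1.001 grip 0.0 F [ 0.3  0.3 -0. ]
shift [-0.1517  0.0024  0.1242] turn [-0.0005 -0.0004 -0.001 ] mm 49 deg 0.2
cover 0.7 [ 498.3 -456.9   -2.6]
cover 0.79 [ 499.9 -450.2    4. ]
cover 0.73 [518.9 322.5  50.8]
w [ 4.97335e+02 -4.54118e+02  1.35800e+00  4.73000e-01] 12.02
w [ 4.97331e+02 -4.54231e+02  8.79000e-01  4.71000e-01] 12.01
w [ 4.97284e+02 -4.54023e+02  1.89300e+00  4.71000e-01] 12.01
s [ 4.98559e+02 -4.52001e+02 -3.10000e-01  4.78000e-01] 11.27
s [ 4.99035e+02 -4.51679e+02  1.98000e-01  4.79000e-01] 11.27
s [ 5.00258e+02 -4.50962e+02  1.69700e+00  4.80000e-01] 11.23
both [ 4.96930e+02 -4.53781e+02 -1.82100e+00  4.71000e-01] 22.87
both [ 496.944 -453.78    -1.819    3.614] 22.74
both [ 4.98944e+02 -4.52464e+02  4.22000e-01  4.73000e-01] 22.22
```

View pics/cov.png

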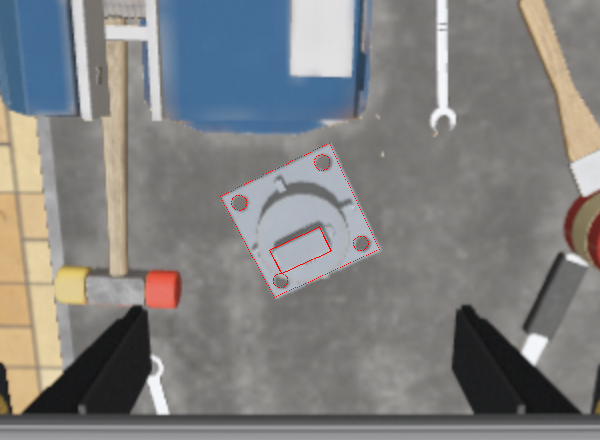

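```bash
python3 - <<'E'
from h import *
W=np.load("w5.npy",allow_pickle=True).item(); S=np.load("side0.npy",allow_pickle=True).item()
u=(px(W,[496.93,-453.78,-1.82])*2).astype(int); o=np.array([max(0,u[0]-300),max(0,u[1]-220)])
f=lambda a:(np.array(a)+o)/2
print(tri(W,f((352,77)),S,(217,185)),tri(W,f((157,117)),S,(222,142)),tri(W,f((157,117)),S,(222,133)))
for z in (0,60,100,140): print(z,[atz(W,*f(a),z).round()[:2].tolist() for a in ((75,115),(157,117),(180,130),(360,118))])
a=cv2.resize(S["color"][110:240,150:300],None,fx=4.6,fy=4.6,interpolation=2); cv2.imwrite("pics/vice.png",a)
E
```

```text
(array([ 525.36576695, -331.18673119,  140.1412976 ]), np.float64(1.7328405016733646)) (array([ 416.91826371, -345.07965394,  185.88727134]), np.float64(18.564572909457212)) (array([ 424.40158707, -339.77956268,  221.7412092 ]), np.float64(24.25029636421692))
0 [[308.0, -367.0], [376.0, -367.0], [395.0, -378.0], [545.0, -365.0]]
60 [[331.0, -362.0], [391.0, -363.0], [407.0, -372.0], [539.0, -361.0]]
100 [[346.0, -359.0], [400.0, -360.0], [415.0, -368.0], [535.0, -358.0]]
140 [[360.0, -357.0], [410.0, -357.0], [423.0, -364.0], [531.0, -356.0]]
```

View pics/vice.png

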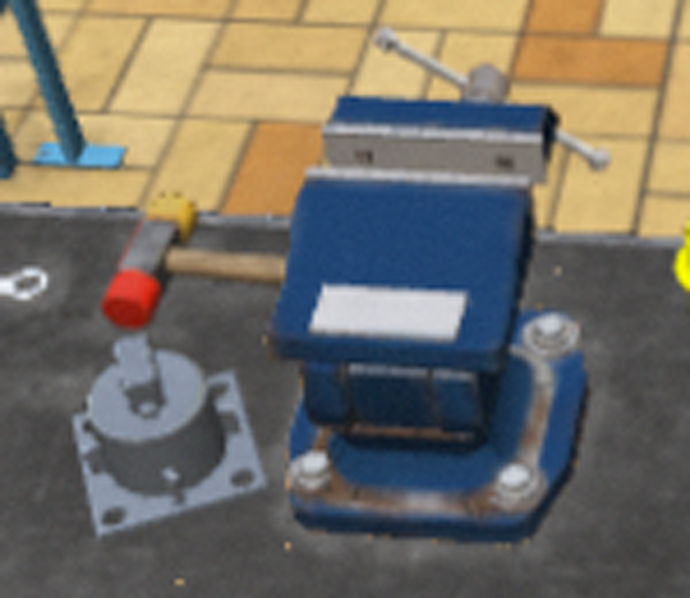

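Vice top ≈ z 145, its near edge at y ≈ −360. I will grip the lug with the open hand 15 mm to the far side; closing slides the cover away from the vice and keeps the gripper body clear.

Request:
drive_tool --rows '[[[0,0,0.05,0,0,0.059,1],[0,0,0.08,0,0,0.059,1],[0,0,0.08,0,0,0.059,1],[0,0,0.08,0,0,0.059,1],[0,0,0.08,0,0,0.059,1]]]'

```text
t: 22.32
eef_pos: [497.6, -408.4, 260.3]
tcp_rot: [3.141, -0.0, 0.656]
ft_force: [0.6, -0.0, 0.4]
opening: 1.002
grip_force: 0.0
```

Request:
drive_tool --rows '[[[0,0,0.03,0,0,0.059,1],[-0.036,0.1,0,0,0,0,1],[-0.036,0.107,0,0,0,0,1],[0,0,0,0,0,0,1]]]'

```text
t: 22.82
eef_pos: [505.2, -464.1, 252.8]
tcp_rot: [3.141, -0.0, 0.475]
ft_force: [-0.0, -0.0, -0.6]
opening: 0.998
grip_force: 0.0
```

```bash
python3 go.py 504.3 -466.4 91 0.472; python3 - <<'E'
from fc import *
W=env.read_camera("wrist");S=env.read_camera("side")
for l,ps in (("w",[W]),("both",[W,S])):
    x,s=fit(ps,cm+lug,[497.5,-453,0,.472],np.array([4,4,2,.05]),yaw=True,n=3); print(l,x.round(3),round(s,2))
E
```

```text
t 22.82 pos [ 505.2 -464.1  252.8] [ 3.1412 -0.      0.4752] open 0.998 grip 0.0 F [-0.  -0.  -0.6]
shift [-0.0075  0.0063  0.6471] turn [ 0.0001 -0.      0.001 ] mm 162 deg 0.2
w [ 4.98182e+02 -4.54378e+02  2.16600e+00  4.73000e-01] 12.14
both [ 4.96611e+02 -4.52973e+02 -1.98800e+00  4.72000e-01] 23.23
```

Request:
drive_tool --rows '[[[-0.008,0.007,0.1,0,0,0.001,1],[0,0,0.18,0,0,0,1],[0,0,0.18,0,0,0,1],[0,0,0.12,0,0,0,1],[0,0,0.05,0,0,0,1]]]'

```text
t: 23.55
eef_pos: [503.9, -464.7, 94.2]
tcp_rot: [-3.14, 0.0, 0.473]
ft_force: [0.2, -1.2, 0.3]
opening: 1.0
grip_force: 0.0
```

```bash
python3 go.py 504.3 -466.4 91 0.472
```

```text
t 23.55 pos [ 503.9 -464.7   94.2] [-3.1397e+00  5.0000e-04  4.7300e-01] open 1.0 grip 0.0 F [ 0.2 -1.2  0.3]
shift [-0.0015  0.0068  0.0129] turn [-0.0006  0.0001  0.0003] mm 4 deg 0.1
```

Request:
drive_tool --rows '[[[0,0,0.012,0,0,0,0],[0,0,0,0,0,0,0],[0,0,0,0,0,0,0],[0,0,0,0,0,0,0],[0,0,0,0,0,0,0]]]'

```text
t: 24.18
eef_pos: [504.0, -466.2, 92.8]
tcp_rot: [3.141, -0.0, 0.472]
ft_force: [-0.8, -0.3, 0.8]
opening: 0.533
grip_force: 0.0
```

Request:
drive_tool --rows '[[[0,0,0,0,0,0,0],[0,0,0,0,0,0,0],[0,0,0,0,0,0,0],[0,0,0,0,0,0,0],[0,0,0,0,0,0,0]]]'

```text
t: 24.8
eef_pos: [503.8, -466.0, 91.7]
tcp_rot: [-3.141, 0.0, 0.472]
ft_force: [0.0, -0.6, -5.5]
opening: 0.205
grip_force: 30.0
```

```bash
python3 go.py 504.3 -466.4 91 0.472
```

```text
t 24.8 pos [ 503.8 -466.    91.7] [-3.1408e+00  3.0000e-04  4.7220e-01] open 0.205 grip 30.0 F [ 0.  -0.6 -5.5]
shift [0.0009 0.0023 0.0028] turn [-0.0002  0.0001  0.0001] mm 1 deg 0.0
```

Request:
drive_tool --rows '[[[0,0,-0.03,0,0,0,0],[0,0,-0.1,0,0,0,0],[0,0,-0.18,0,0,0,0],[0,0,-0.22,0,0,0,0],[0,0,-0.22,0,0,0,0]]]'

```text
t: 25.42
eef_pos: [503.8, -465.9, 281.9]
tcp_rot: [-3.142, 0.0, 0.472]
ft_force: [0.9, -1.0, -5.9]
opening: 0.21
grip_force: 30.0
```

Request:
drive_tool --rows '[[[0,0,-0.2,0,0,0,0],[0,0,-0.15,0,0,0,0],[0,0,-0.08,0,0,0,0],[0,0,0,0,0,0,0]]]'

```text
t: 25.92
eef_pos: [504.0, -466.1, 389.1]
tcp_rot: [3.139, -0.001, 0.472]
ft_force: [-0.5, -0.0, -6.5]
opening: 0.211
grip_force: 30.0
```

```bash
cat > f6.py <<'E'
from fc import *
from scipy.spatial.transform import Rotation as R
# cover in the hand: side view fit; offset in tool frame
for _ in range(2): S=env.read_camera("side")
s=env.state(); e=s["eef_pos"]; yaw=s["tcp_rot"][2]
sq0=[k*[1,1,0] for k in cm[:4]]
x,q=fit([S],cm+lug,[e[0],e[1],e[2]-91.5,yaw],np.array([3,3,2,.04]),yaw=True); print("cover",x.round(3),round(q,2))
print("in tool",R.from_euler("xyz",s["tcp_rot"]).inv().apply(x[:3]-e).round(1),"dyaw",round(x[3]-yaw,3))
for d in env.place_of("cover",S)[:1]: print(round(d["score"],2),R.from_euler("xyz",s["tcp_rot"]).inv().apply(w(S,d["at"])-e).round(1))
E
python3 go.py 516.9 318 310 0.02; python3 f6.py
```

```text
t 25.93 pos [ 504.  -466.1  389.1] [ 3.1387e+00 -7.0000e-04  4.7220e-01] open 0.211 grip 30.0 F [-0.5 -0.  -6.5]
shift [ 1.4722 -2.7708  0.3093] turn [ 0.0009 -0.0004  0.1439] mm 788 deg 25.9
cover [ 4.97632e+02 -4.68264e+02  2.92894e+02  4.53000e-01] 11.86
in tool [-6.5 -0.5 93.4] dyaw -0.019
0.78 [ 5.3 -0.  87.8]
```

Request:
drive_tool --rows '[[[0,0,0,0,0,0.048,0],[0,0,0,0,0,0.048,0],[0,0,0,0,0,0.048,0],[0,-0.1,0,0,0,0,0],[0.01,-0.2,0,0,0,0,0]]]'

```text
t: 26.7
eef_pos: [504.5, -391.2, 385.1]
tcp_rot: [-3.14, 0.002, 0.018]
ft_force: [1.8, -0.1, -6.5]
opening: 0.212
grip_force: 30.0
```

Request:
drive_tool --rows '[[[0.01,-0.23,0,0,0,0,0],[0.01,-0.23,0,0,0,0,0],[0.01,-0.23,0,0,0,0,0],[0.01,-0.23,0,0,0,0,0],[0.01,-0.23,0,0,0,0,0]]]'

```text
t: 27.32
eef_pos: [511.3, -101.5, 386.4]
tcp_rot: [-3.141, 0.001, 0.02]
ft_force: [1.7, -0.3, -5.6]
opening: 0.209
grip_force: 30.0
```

Request:
drive_tool --rows '[[[0.01,-0.23,0,0,0,0,0],[0.01,-0.23,0,0,0,0,0],[0.01,-0.23,0,0,0,0,0],[0.01,-0.23,0,0,0,0,0],[0.01,-0.2,0,0,0,0,0]]]'

```text
t: 27.95
eef_pos: [518.2, 178.9, 386.3]
tcp_rot: [3.141, 0.001, 0.02]
ft_force: [1.2, -1.0, -5.4]
opening: 0.209
grip_force: 30.0
```

```bash
python3 go.py 517.2 318.4 320 0.02
```

```text
t 27.95 pos [518.2 178.9 386.3] [3.1412e+00 1.5000e-03 2.0400e-02] open 0.209 grip 30.0 F [ 1.2 -1.  -5.4]
shift [ 0.0078 -0.5581  0.2652] turn [0.0001 0.0005 0.0001] mm 154 deg 0.1
```

Request:
drive_tool --rows '[[[0.003,-0.22,0.04,0,0,0,0],[0.003,-0.18,0.06,0,0,0,0],[0.002,-0.1,0.07,0,0,0,0],[0,-0.05,0.07,0,0,0,0],[0,0,0.02,0,0,0,0]]]'

```text
t: 28.58
eef_pos: [517.6, 314.2, 320.4]
tcp_rot: [3.14, 0.003, 0.02]
ft_force: [0.7, 0.4, -5.3]
opening: 0.206
grip_force: 30.0
```

```bash
cat > f7.py <<'E'
from fc import *
import fh
from scipy.spatial.transform import Rotation as R
for _ in range(4): W=env.read_camera("wrist")
S=env.read_camera("side"); s=env.state(); e=s["eef_pos"]; yaw=s["tcp_rot"][2]; A=R.from_euler("xyz",s["tcp_rot"])
print("tcp",e.round(1),s["tcp_rot"].round(4))
front=[seg([51,-51,10],[51,51,10]),seg([51,-51,10],[10,-51,10]),seg([51,51,10],[10,51,10])]+[circ(6.5,10,30)+[39,b,0] for b in (-39,39)]
top=cm+lug
for l,ps,m in (("w",[W],front),("s",[S],top)):
    for dx in (-5,0,5):
        x,q=fit(ps,m,[e[0]+dx,e[1],e[2]-91.7,yaw],np.array([3,2,1,.03]),yaw=True,n=2)
        print("cover",l,x.round(2),"tool",A.inv().apply(x[:3]-e).round(1),"dyaw",round(x[3]-yaw,3),round(q,2))
for l,p in (("w",W),("s",S)):
    for d in env.place_of("cover",p)[:2]: print(l,round(d["score"],2),"tool",A.inv().apply(w(p,d["at"])-e).round(1))
    for d in env.place_of("housing_mouth",p)[:1]: print(l,"mouth",round(d["score"],2),w(p,d["at"]).round(1))
cv2.imwrite("pics/w7.png",W["color"])
E
python3 go.py 517.2 318.4 320 0.02; python3 f7.py
```

```text
t 28.57 pos [517.6 314.2 320.4] [3.1401e+00 2.7000e-03 2.0400e-02] open 0.206 grip 30.0 F [ 0.7  0.4 -5.3]
shift [-0.0011 -0.0167  0.0016] turn [0.0005 0.0009 0.0001] mm 4 deg 0.2
tcp [518.4 313.6 323.2] [-3.1413e+00 -1.2000e-03  1.8700e-02]
cover w [5.1833e+02 3.1201e+02 2.3448e+02 3.0000e-02] tool [-0.2  1.6 88.7] dyaw 0.012 10.85
cover w [519.96 312.89 234.43   0.  ] tool [ 1.4  0.7 88.8] dyaw -0.017 10.67
cover w [5.1811e+02 3.1190e+02 2.3336e+02 3.0000e-02] tool [-0.5  1.7 89.8] dyaw 0.009 10.67
cover s [5.1697e+02 3.1726e+02 2.3107e+02 1.0000e-02] tool [-1.5 -3.7 92.1] dyaw -0.01 11.53
cover s [5.1775e+02 3.1705e+02 2.3176e+02 1.0000e-02] tool [-0.7 -3.5 91.4] dyaw -0.009 11.53
cover s [5.1882e+02 3.1690e+02 2.3271e+02 1.0000e-02] tool [ 0.4 -3.3 90.5] dyaw -0.006 11.51
w 0.64 tool [ 0.4  0.3 91.3]
s 0.79 tool [ 2.6 -3.4 88.4]
s 0.26 tool [ 80.  606.8 325.9]
s mouth 0.71 [516.  320.7  79.6]
```

Request:
drive_tool --rows '[[[-0.006,-0.017,0.04,0,0,0,0],[0,0,0.08,0,0,0,0],[0,0,0.1,0,0,0,0],[0,0,0.08,0,0,0,0],[0,0,0.03,0,0,0,0]]]'

```text
t: 29.65
eef_pos: [515.9, 318.6, 238.3]
tcp_rot: [3.141, 0.002, 0.02]
ft_force: [-1.2, -0.4, -4.8]
opening: 0.207
grip_force: 30.0
```

Request:
drive_tool --rows '[[[0,0,0.01,0,0,0,0],[0,0,0,0,0,0,0],[0,0,0,0,0,0,0]]]'

```text
t: 30.02
eef_pos: [516.6, 318.7, 238.0]
tcp_rot: [-3.141, -0.001, 0.02]
ft_force: [-1.1, 0.0, -5.8]
opening: 0.203
grip_force: 30.0
```

```bash
cat >> f7.py <<'E'
from fh import sq,tips
x,q=fit([S],sq+tips,[516,320,0,.02],np.array([3,3,1,.03]),yaw=True); print("house s",x.round(2),round(q,2))
E
python3 go.py 516.8 317.8 224 0.02; python3 f7.py
```

```text
t 30.02 pos [516.6 318.7 238. ] [-3.1412e+00 -1.0000e-03  1.9800e-02] open 0.203 grip 30.0 F [-1.1  0.  -5.8]
shift [0.0006 0.0036 0.056 ] turn [-0.0001 -0.0003 -0.0001] mm 14 deg 0.1
tcp [516.5 318.6 237.6] [-3.1416e+00 -3.0000e-04  1.9800e-02]
cover w [5.1799e+02 3.1745e+02 1.4999e+02 2.0000e-02] tool [ 1.5  1.2 87.6] dyaw 0.002 10.85
cover w [5.1792e+02 3.1724e+02 1.4802e+02 3.0000e-02] tool [ 1.4  1.4 89.5] dyaw 0.012 10.56
cover w [5.1788e+02 3.1751e+02 1.4956e+02 2.0000e-02] tool [ 1.4  1.1 88. ] dyaw -0.001 10.78
cover s [5.1196e+02 3.2324e+02 1.4366e+02 2.0000e-02] tool [-4.4 -4.7 93.9] dyaw -0.002 10.96
cover s [5.1236e+02 3.2302e+02 1.4430e+02 2.0000e-02] tool [-4.  -4.5 93.3] dyaw -0.002 10.95
cover s [5.1455e+02 3.2198e+02 1.4648e+02 2.0000e-02] tool [-1.9 -3.4 91.1] dyaw -0.004 10.9
w 0.82 tool [ 1.2  1.1 90.5]
s 0.57 tool [ 0.4 -3.6 87.6]
s mouth 0.74 [515.4 319.9  77.9]
house s [5.1585e+02 3.1930e+02 2.3000e-01 4.0000e-02] 9.94
```

Request:
drive_tool --rows '[[[0,0.005,0.02,0,0,0,0],[0,0,0.02,0,0,0,0],[0,0,0.015,0,0,0,0],[0,0,0.003,0,0,0,0],[0,0,0,0,0,0,0]]]'

```text
t: 31.1
eef_pos: [516.5, 317.3, 222.8]
tcp_rot: [3.142, -0.0, 0.02]
ft_force: [0.4, 0.3, -5.7]
opening: 0.21
grip_force: 30.0
```

Request:
drive_tool --rows '[[[0,0,0,0,0,0,0],[0,0,0,0,0,0,0],[0,0,0,0,0,0,0],[0,0,0,0,0,0,0]]]'

```text
t: 31.6
eef_pos: [516.5, 317.3, 222.9]
tcp_rot: [3.142, -0.0, 0.02]
ft_force: [-0.5, -0.9, -5.6]
opening: 0.208
grip_force: 30.0
```

```bash
python3 go.py 516.5 317.5 224 0.02; python3 f7.py
```

```text
t 31.6 pos [516.5 317.3 222.9] [ 3.1415e+00 -1.0000e-04  1.9800e-02] open 0.208 grip 30.0 F [-0.5 -0.9 -5.6]
shift [ 0.0002 -0.0006 -0.0045] turn [ 0.     -0.     -0.0001] mm 1 deg 0.0
tcp [516.5 317.3 222.9] [ 3.1415e+00 -1.0000e-04  1.9800e-02]
cover w [5.1793e+02 3.1636e+02 1.3492e+02 2.0000e-02] tool [ 1.5  1.  87.9] dyaw -0.002 10.78
cover w [5.1803e+02 3.1674e+02 1.3442e+02 1.0000e-02] tool [ 1.6  0.6 88.4] dyaw -0.01 10.55
cover w [5.1793e+02 3.1636e+02 1.3486e+02 2.0000e-02] tool [ 1.5  1.  88. ] dyaw -0.002 10.77
cover s [5.1326e+02 3.2120e+02 1.3004e+02 3.0000e-02] tool [-3.1 -3.9 92.8] dyaw 0.005 11.1
cover s [5.1394e+02 3.2086e+02 1.3076e+02 3.0000e-02] tool [-2.4 -3.6 92.1] dyaw 0.009 11.1
cover s [ 5.3461e+02  3.1640e+02  1.3460e+02 -2.0000e-01] tool [18.1  1.3 88.3] dyaw -0.215 9.47
w 0.56 tool [ 0.4 -0.9 92.6]
s 0.66 tool [ 2.  -4.2 86.4]
s 0.56 tool [ 75.9 611.9 225.8]
s mouth 0.71 [516.2 321.   79.1]
house s [518.09 321.11  -1.57  -0.  ] 9.29
```

```bash
python3 -c "
from cell import env
print(env.job_done())"
```

```text
the job is handed in; nothing more can be done
None
```

I handed the job in with both baskets seated and released and the cover held level over the studs, about 10–14 mm above the tips and within about 2 mm of the axis by my measurements; the hand-in gave no verdict, and I viewed 11 pictures, one over the limit of 10.

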